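Set the iris lever of the light stand to the red dot and switch on its lamp

TASK

Set up the light stand for the dish that lies on it: push the orange lever pin round its arc with closed fingers until the tip of the lever points at the red dot, and only then press the green lamp button fully down and let it come up again. Just push and press: do not take the pin between the fingers, and leave the dish, the sample cup and the small box where they are.

Things in the scene. Friction and masses are not known exactly. Their poses are not given: they have to be found in the camera images.
- stand: white round light stand for dishes, fixed to the worktop, 192 mm across, its black scale plate 30 mm high, with a round glass stage (84 mm across, top at 37 mm) in the middle. Origin: on the worktop, on the axis of the iris ring; z up; -x is its front, where the lever and scale are. A low wing (64 mm along x, y from -78 to -166 mm, 22 mm high) on its -y side carries the lamp button at x 0, y -135 mm.
- iris (a joint): angle of the iris ring with its lever about the stand's vertical axis, rad. 0: the lever points along the stand's -x; it grows counter-clockwise seen from above (a lever pointing to -x moves toward -y). Stops at -1.1 and 1.1. Stiff: it stays where it is left and takes about 1.5 N at the pin.
- lever_grip (a point): centre (half-way up) of the upright orange pin on the lever: 12 mm thick, from z 35 mm to z 64 mm, 66 mm from the ring's axis. The flat lever under it is 9 mm wide, its top at 36 mm. Nothing else stands higher than 52 mm on the stand. The x axis points from the lever's tip back to the ring's axis.
- lever_tip (a point): pointed outer end of the aluminium lever, with a black line along it, 82 mm from the ring's axis, z 34 mm; the x axis points back to the ring's axis, z up.
- dot_red: red setting dot, 8 mm across, flat on the black scale plate, 87 mm from the ring's axis, z 31 mm; the origin is its centre. It stands at one of four places, at lever angles -0.85, -0.32, 0.32 and 0.85 rad; which colour is where changes.
- dot_yellow: yellow setting dot, 8 mm across, flat on the black scale plate, 87 mm from the ring's axis, z 31 mm; the origin is its centre. It stands at one of four places, at lever angles -0.85, -0.32, 0.32 and 0.85 rad; which colour is where changes.
- dot_blue: blue setting dot, 8 mm across, flat on the black scale plate, 87 mm from the ring's axis, z 31 mm; the origin is its centre. It stands at one of four places, at lever angles -0.85, -0.32, 0.32 and 0.85 rad; which colour is where changes.
- dot_white: white setting dot, 8 mm across, flat on the black scale plate, 87 mm from the ring's axis, z 31 mm; the origin is its centre. It stands at one of four places, at lever angles -0.85, -0.32, 0.32 and 0.85 rad; which colour is where changes.
- lamp_button (a joint): travel of the lamp button, m: 0 up, 0.006 fully down; springs back when let go; about 5 N takes it fully down.
- lamp_button_top (a point): centre of the top of the green round lamp button, 30 mm across, pressed straight down.
- dish: petri dish with lid lying loose on the glass stage, 59 mm across, 15 mm high; origin at the centre of its underside. Stays there.
- cup: sample cup with red lid, 58 mm across, 63 mm high, loose on the worktop left of the stand; origin at the centre of its underside. Bystander.
- cover_box: small box of cover glasses, white with a dark red stripe, 28 x 46 x 17 mm, loose on the worktop right of the stand; origin at the centre of its underside. Bystander.
Mind the look-alikes: they are no part of the job. What is meant by the dish is not blue, turquoise or yellow, and is the smaller of those in its own colour.

How it is judged (in metres and radians):
On the way, in this order (a step that is already met when the one before it is completed fails the run):
1. the lever points at the red dot and rests (y of dot_red in the frame of lever_tip between -0.0045 and 0.0045 m and velocity of joint iris between -0.05 and 0.05 rad/s), for 0.3 s.
2. the lamp button is pressed down (value of joint lamp_button above 0.0045 m), for 0.04 s.
At the end, for the whole second after the job is handed in: the lever's line passes within 4.5 mm of the red dot's centre (the dot's own half width is 4 mm), the lever rests, the lamp button has been pressed by at least 4.5 of its 6 mm after the lever was set and is up again, and the dish, cup and small box are at rest within 10 mm of where they began (all of step 1 and value of joint lamp_button below 0.0015 m and distance of each of dish, cup, cover_box from where it was at the start of the episode below 0.01 m and linear speed of each of dish, cup, cover_box below 0.02 m/s); the robot touches nothing.
It fails at once if the lamp button is pressed while the lever does not point at the red dot (value of joint lamp_button above 0.003 m and not (y of dot_red in the frame of lever_tip between -0.0045 and 0.0045 m)).
It fails at once if the pin is taken between the fingers (horizontal distance between the grasp point and lever_grip below 0.007 m and height (world z) of the grasp point below 0.076 m).
It fails at once if the dish, the cup or the small box is moved by more than 10 mm, or lifted (distance of any of dish, cup, cover_box from where it was at the start of the episode above 0.01 m).
It also fails if it takes over 64 s, if anything falls off the work surface, if the arm or the gripper's body presses on something with over 40 N, if the wrist force passes 120 N, or if a joint passes its speed limit or range.

ROBOT

A 6-joint arm with a two-finger parallel gripper is mounted at the origin on a cart in front of the work surface, level with it; the furniture and walls round the work are solid. World frame = base frame: x ahead of the robot, y to its left, z up, the work surface at z = 0. Lengths are in mm, angles in degrees, forces in N, time in s.
With the tool pointing down it reaches from about 300 to 850 mm from the base axis. Payload 4.2 kg.
Tool frame: the origin (TCP) lies midway between the tips of the shut fingers; the grasp point (between the pads) lies env.hold_point_z behind it (env.hold_point_z is the distance from the TCP to the grasp point, in mm); z points along the fingers, y is the line along which they close (so a half turn about z gives the same grasp; the last joint's range is limited). The gripper opens to 91 mm and grips with 3 to 60 N. Pads are 32 mm wide; open, the fingers measure 118 mm over their backs; the gripper's body (76 mm by 178 mm) begins 60 mm behind the grasp point.
Start: joints at [-75.974, 18.312, 89.639, -0, 72.044, -1.146], TCP at [150.489, -554.974, 213.976] pointing down, gripper open.
Joint ranges: [-177.97, 177.97], [-48.28, 115.42], [12.27, 149.76], [-77.06, 257.06], [2.81, 150.46], [-146.56, 146.56]. Speed limits (degrees/s): [147.25, 147.25, 180, 180, 180, 180].

INTERFACE

Orientations are given as [roll, pitch, yaw] about the fixed x, y, z axes, in that order (R = Rz(yaw) Ry(pitch) Rx(roll)).
In Python, from workcell import env, viewer, spotter gives the robot as it stands.
- The arm moves only by the tool apply_moves, never from a script. Its arguments are lists of equal length, an entry for each row: "delta_pos": the shift along the world's x, y, z normalised to -1 to 1, where 1 is 120 mm, a list of three; "rot": the turn, a rotation vector about the world's x, y, z normalised to -1 to 1, where 1 is 1.5 rad, a list of three; "hand": the opening, from 0 (shut) to 1 (fully open). A call has 1 to 10 rows; each row is the pose to reach, as a shift and turn from the pose commanded when the call began; what a row does not reach only later rows make up. A row lasts 1/12 s, in which the tool goes at most 41.7 mm and 7.16 degrees, less where a joint would pass 70% of its speed; a pose out of reach is approached as far as the arm can. A call with a number of a shift or a turn outside -1 to 1 is refused whole. A call with a gripper value outside its range is refused whole. The fingers move at their own pace and stop on an object; "newtons" is the grip in N (left out, the last holds). Time passes only in rows, so rows that repeat a pose let the fingers close. It gives the time, the measured TCP pose, the force, the opening and the grip force at its end, in the units of the state.
- env.state(): the state, without advancing time (a new reading comes with each control period).
- viewer.grab_frame(name): name is "scene" or "top"; returns a dict with "pixels" (384x512x3 uint8, red, green, blue), "camera_matrix" (3x3 intrinsics, pixels), "k1" (the pictures are not rectified: a ray, as slopes to the right and down, at radius r is drawn at 1 + k1 r^2 times it, then the intrinsics apply), "R" (3x3) and "t" (3): a world point X has camera coordinates R X + t. Camera axes: x right, y down, z forward; pixel columns grow to the right and rows downward; lengths in mm; the calibration is good to about 2 mm. A picture is of the moment at which its call begins. There is no depth.
- env.job_done(): hands the job in; it is judged then, once.
Trained networks look in a picture, given as the dict that the camera call returned (one of the last four; its "shot" number tells which), for a name from the list of things; names that differ only in an ending like _2 or _b are one class to them, and where a whole thing is asked for, a point or a joint stands for the part that bears it (a point fixed in the world has none). Each returns a list of dicts, best first, with "score" (0 to 1); they miss things now and then, are a little off and sometimes report something else, mostly with a low value. They report only what shows in the picture. A call takes as long as a camera call. They do not tell look-alikes from the thing itself.
- spotter.trace(picture, query): "mask" (384x512 bool, what is visible of it) and "box" ([centre column, centre row, width, height] in pixels, round what is visible of it).
- spotter.landmark_of(picture, query): "position" ([column, row] in pixels: a listed point, or the origin of a listed thing).
The state is a dict: "time_s": time; "qpos": joint angles; "qvel": joint speeds; "effort": joint torques, N m; "ee_pos": TCP position; "ee_rot": TCP orientation; "force": force on the tool from outside, world axes, zero at the start; "torque": the same for the moment, N m; "gripper_width": finger opening in mm; "gripper_force": force on a finger pad.
Only numpy, scipy, OpenCV 4.12 (cv2) and the standard library are available. Lean on these libraries where they do the work, as an engineer would, in place of code of your own. Each camera call takes 0.05 s, during which the arm holds its last target. There are 200 camera calls.

## Working session

There is one attempt and no reset: what is moved stays moved. The work goes in short steps, Python scripts to look and compute and a tool call to move; the robot and the scene stay as the last step left them, time stands still between calls to the robot, and variables do not carry over. Pictures are saved under pics/ and viewed, at most 10 in all, crops included, and the job is handed in when it is done.

Besides the shell and the picture viewer there is one more tool, called after "Request:" in YAML: its name, and indented under it one key for each argument. apply_moves: Moves the arm, as the interface text tells. Its arguments: {"type":"object","properties":{"delta_pos":{"type":"array"},"rot":{"type":"array"},"hand":{"type":"array"},"newtons":{"type":"number"}},"required":["delta_pos","rot","hand"]}

```bash
mkdir -p pics
cat > h.py <<'E'
import numpy as np, cv2
from workcell import env, viewer, spotter
def ray(p,uv):
    K=p["camera_matrix"]; d=np.array([(uv[0]-K[0][2])/K[0][0],(uv[1]-K[1][2])/K[1][1]])
    s=d.copy()
    for _ in range(20): s=d/(1+p["k1"]*(s@s))
    R=np.array(p["R"]); c=-R.T@np.array(p["t"]); return c,R.T@np.array([s[0],s[1],1])
def atz(p,uv,z):
    c,d=ray(p,uv); return c+d*(z-c[2])/d[2]
def proj(p,X):
    x=np.array(p["R"])@np.array(X)+np.array(p["t"]); s=x[:2]/x[2]; s=s*(1+p["k1"]*(s@s)); K=p["camera_matrix"]
    return [K[0][0]*s[0]+K[0][2],K[1][1]*s[1]+K[1][2]]
E
cat > m.py <<'E'
from h import *
Z=dict(stand=0,lever_grip=49.5,lever_tip=34,dot_red=31,dot_yellow=31,dot_blue=31,dot_white=31,lamp_button_top=27,dish=37,cup=0,cover_box=0)
print(env.state()["ee_pos"],env.state()["ee_rot"],env.hold_point_z,env.state()["time_s"])
im=[]
for n in("scene","top"):
    p=viewer.grab_frame(n); im.append(p["pixels"]); cv2.imwrite(f"pics/{n}0.png",p["pixels"][:,:,::-1])
    print(n, "cam",(-np.array(p["R"]).T@np.array(p["t"])).round())
    for q,z in Z.items():
        for r in spotter.landmark_of(p,q)[:3]:
            if r["score"]>.2: print(q,round(r["score"],2),np.round(r["position"],1),atz(p,r["position"],z).round(1))
E
python3 m.py
```

```text
[ 150.35596449 -554.49293195  213.10472047] [-1.79899126e+02 -4.19172801e-04  1.51714067e+01] 18.8 0.0
scene cam [-54. 867. 571.]
stand 0.98 [245.2 219.7] [519.4  16.1   0. ]
stand 0.37 [216.  247.7] [502.3 171.6   0. ]
lever_grip 0.76 [266.  200.9] [479.6 -28.2  49.5]
lever_tip 0.7 [275.4 214.2] [433.8  -0.5  34. ]
dot_blue 0.24 [272.1 212.5] [448.8  -9.   31. ]
lamp_button_top 0.54 [266.4 183.6] [ 563.4 -170.3   27. ]
dish 0.82 [259.8 258.7] [357.5 201.1  37. ]
dish 0.79 [224.2 279.1] [380.7 302.1  37. ]
dish 0.69 [312.7 204. ] [ 373.  -101.3   37. ]
cup 0.65 [216.4 248.5] [499.3 173.9   0. ]
cover_box 0.62 [278.9 187.4] [ 544.9 -217.5    0. ]
top cam [ 417.    5. 1067.]
stand 0.92 [260.7 176.6] [537.3   8.4   0. ]
lever_grip 0.95 [268.8 207.8] [459.9  -8.9  49.5]
lever_tip 0.87 [270.2 210.7] [453.8 -12.2  34. ]
lamp_button_top 0.43 [320.8 168.8] [ 549.9 -132.4   27. ]
dish 0.87 [260.  180.9] [523.1  10.1  37. ]
dish 0.82 [156.3 226.4] [421.9 251.8  37. ]
dish 0.82 [382.4 216.3] [ 436.4 -269.    37. ]
cup 0.63 [190.4 192.9] [501.1 178.1   0. ]
cover_box 0.81 [358.3 172.2] [ 543.5 -225.3    0. ]
```

Run:
```python
import cv2
t=cv2.imread("pics/top0.png");s=cv2.imread("pics/scene0.png")
cv2.imwrite("pics/a.png",cv2.resize(t[130:250,190:340],None,fx=5,fy=5,interpolation=cv2.INTER_CUBIC))
cv2.imwrite("pics/b.png",cv2.resize(s[150:310,170:350],None,fx=3.7,fy=3.7,interpolation=cv2.INTER_CUBIC))
```

```text
(no output)
```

View pics/a.png

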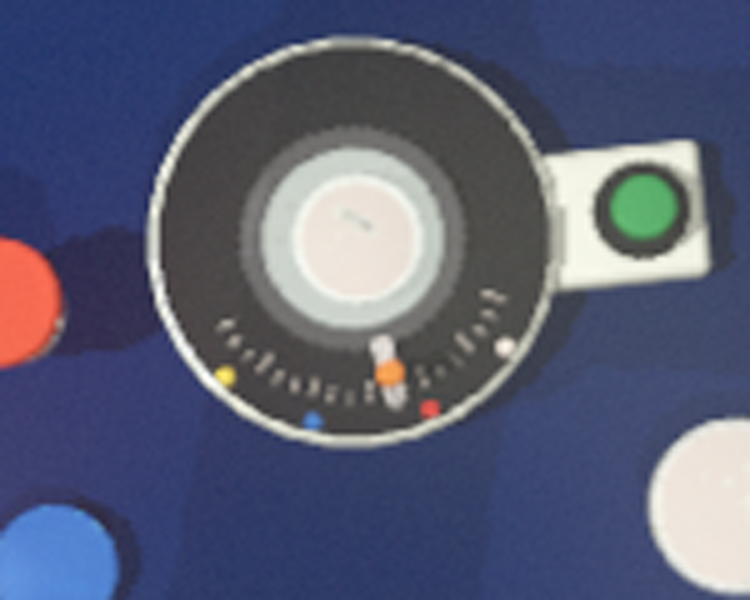

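View pics/b.png

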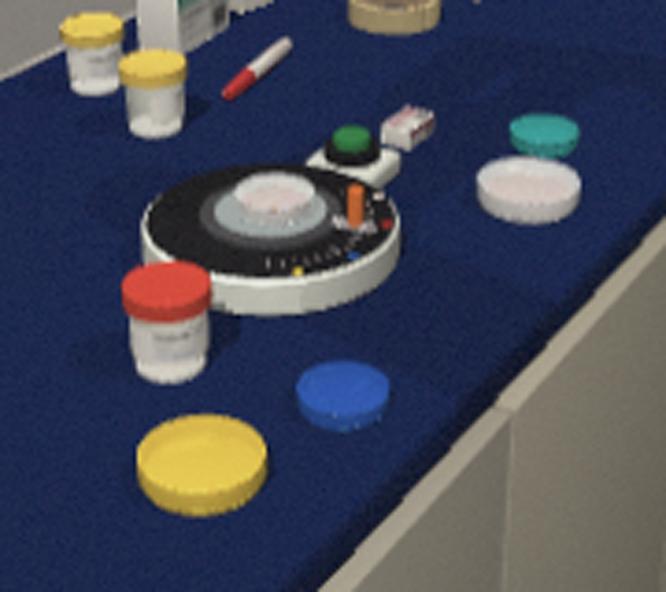

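View pics/top0.png

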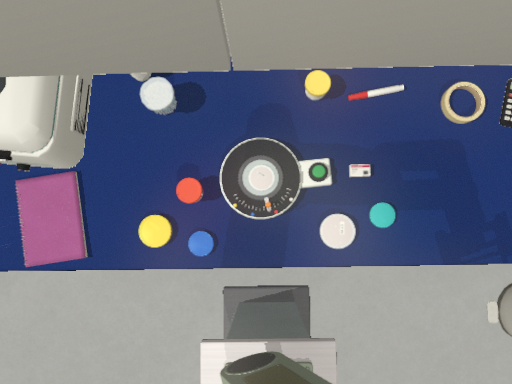

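The top view (crop) shows the dots yellow (226,376), blue (313,421), red (430,409) and white (505,347), the orange pin (390,372), the lever tip (399,407) and the green button (643,207). There are two pinkish-white dishes, at top-view pixels (261,178) and (337,231). The one meant is the smaller, on the stage at (261,178), and the crop confirms it. Next I fit the stand pose.

```bash
cat > fit.py <<'E'
from h import *
from scipy.optimize import least_squares
def cen(img,box,f):
    x0,y0,x1,y1=box; c=img[y0:y1,x0:x1].astype(float); w=np.clip(f(c[...,0],c[...,1],c[...,2]),0,None)
    v,u=np.mgrid[y0:y1,x0:x1]; return np.array([(u*w).sum(),(v*w).sum()])/w.sum()
def measure(p):
    I=p["pixels"]; o={}
    o["y"]=cen(I,(231,201,240,209),lambda r,g,b:np.minimum(r,g)-b-40)
    o["b"]=cen(I,(248,210,257,218),lambda r,g,b:b-r-40)
    o["r"]=cen(I,(272,208,281,216),lambda r,g,b:r-np.maximum(g,b)-40)
    o["g"]=cen(I,(308,161,328,183),lambda r,g,b:g-r-40)
    o["pin"]=cen(I,(258,196,285,215),lambda r,g,b:np.where(g-b>25,r-b-60,0))
    return o
if __name__=="__main__":
    p=viewer.grab_frame("top"); o=measure(p); print({k:v.round(1) for k,v in o.items()})
    W={k:atz(p,o[k],31)[:2] for k in"ybr"}; W["g"]=atz(p,o["g"],28)[:2]
    R=lambda a:np.array([[np.cos(a),-np.sin(a)],[np.sin(a),np.cos(a)]])
    # lever angle q -> direction R(q)@(-1,0)
    L={"y":87*R(-.85)@[-1,0],"b":87*R(-.32)@[-1,0],"r":87*R(.32)@[-1,0],"g":np.array([0,-135.])}
    s=least_squares(lambda v:np.concatenate([R(v[2])@L[k]+v[:2]-W[k] for k in L]),[530,8,0]); v=s.x
    print("stand",v.round(3),"res",s.fun.round(1))
    pin=atz(p,o["pin"],60)[:2]; d=R(v[2]).T@(pin-v[:2]); print("pin",pin.round(1),"r",np.hypot(*d),"q",np.arctan2(-d[1],-d[0]))
    for n,q in(("pin goal",.32),):print(n,(R(v[2]+q)@[-66,0]+v[:2]).round(1))
    print("button",(R(v[2])@[0,-135]+v[:2]).round(1))
E
python3 fit.py
```

```text
{'y': array([234.6, 204.7]), 'b': array([252.1, 213.9]), 'r': array([275.6, 211.3]), 'g': array([318.2, 170.9]), 'pin': array([267.5, 204.2])}
stand [5.32353e+02 9.60500e+00 8.90000e-02] res [ 0.1 -0.6  0.4 -0.4  0.2 -0.3 -0.7  1.2]
pin [467.7  -6.1] r 66.57377289347271 q 0.14889128743424113
pin goal [471.8 -16.6]
button [ 544.3 -124.9]
```

Red is at lever angle +0.32 and the lever is at 0.15. So I push toward -y by about 11.5 mm at the pin, coming from the +y side with closed fingers and yaw turned about 8°.

Request:
apply_moves:
  delta_pos:
    - [0.515,0.97,0]
    - [0.515,0.97,0]
    - [0.515,0.97,0]
    - [0.515,0.97,0]
    - [0.515,0.97,0]
  rot:
    - [0,0,0.095]
    - [0,0,0.095]
    - [0,0,0.095]
    - [0,0,0.095]
    - [0,0,0.095]
  hand: [0,0,0,0,0]

```text
time_s: 1.67
ee_pos: [213.1, -436.8, 214.5]
ee_rot: [180.0, -0.0, 23.5]
force: [-0.5, -0.3, -0.6]
gripper_width: 60.4
gripper_force: 0.0
```

Request:
apply_moves:
  delta_pos:
    - [0.515,0.97,0]
    - [0.515,0.97,0]
    - [0.515,0.97,0]
    - [0.515,0.97,0]
    - [0.515,0.97,0]
  rot:
    - [0,0,0]
    - [0,0,0]
    - [0,0,0]
    - [0,0,0]
    - [0,0,0]
  hand: [0,0,0,0,0]

```text
time_s: 2.08
ee_pos: [274.8, -321.9, 214.3]
ee_rot: [179.9, 0.0, 23.5]
force: [-0.3, -0.9, -0.1]
gripper_width: 27.5
gripper_force: 0.0
```

Request:
apply_moves:
  delta_pos:
    - [0.515,0.97,0]
    - [0.515,0.97,0]
    - [0.515,0.97,0]
    - [0.515,0.97,0]
    - [0.515,0.97,0]
  rot:
    - [0,0,0]
    - [0,0,0]
    - [0,0,0]
    - [0,0,0]
    - [0,0,0]
  hand: [0,0,0,0,0]

```text
time_s: 2.5
ee_pos: [337.1, -206.3, 214.2]
ee_rot: [179.9, 0.0, 23.5]
force: [-0.5, 0.6, -0.1]
gripper_width: 0.5
gripper_force: 0.0
```

Request:
apply_moves:
  delta_pos:
    - [0.515,0.97,0]
    - [0.515,0.97,0]
    - [0.515,0.97,0]
    - [0.515,0.97,0]
    - [0.515,0.97,0]
  rot:
    - [0,0,0]
    - [0,0,0]
    - [0,0,0]
    - [0,0,0]
    - [0,0,0]
  hand: [0,0,0,0,0]

```text
time_s: 2.92
ee_pos: [399.0, -90.2, 213.9]
ee_rot: [179.9, 0.0, 23.5]
force: [-1.0, -0.8, 0.6]
gripper_width: 0.5
gripper_force: 0.0
```

Request:
apply_moves:
  delta_pos:
    - [0.515,0.97,0]
    - [0.515,0.97,0]
    - [0.515,0.97,0]
    - [0.515,0.97,0]
    - [0.515,0.97,0]
  rot:
    - [0,0,0]
    - [0,0,0]
    - [0,0,0]
    - [0,0,0]
    - [0,0,0]
  hand: [0,0,0,0,0]

```text
time_s: 3.33
ee_pos: [460.8, 25.8, 213.6]
ee_rot: [179.9, 0.0, 23.4]
force: [-0.8, 0.2, 0.3]
gripper_width: 0.7
gripper_force: 0.0
```

Request:
apply_moves:
  delta_pos:
    - [0,0,-0.9]
    - [0,0,-0.9]
    - [0,0,-0.9]
    - [0,0,-0.9]
  rot:
    - [0,0,0]
    - [0,0,0]
    - [0,0,0]
    - [0,0,0]
  hand: [0,0,0,0]

```text
time_s: 3.67
ee_pos: [454.7, 23.6, 101.5]
ee_rot: [-179.8, 0.7, 23.2]
force: [-0.8, -1.6, -0.5]
gripper_width: 0.4
gripper_force: 0.0
```

Request:
apply_moves:
  delta_pos:
    - [0,0,-0.2]
    - [0,0,-0.35]
    - [0,0,-0.51]
    - [0,0,-0.51]
  rot:
    - [0,0,0]
    - [0,0,0]
    - [0,0,0]
    - [0,0,0]
  hand: [0,0,0,0]

```text
time_s: 4.0
ee_pos: [458.0, 24.7, 43.7]
ee_rot: [-180.0, 0.2, 23.2]
force: [-0.2, 0.5, 0.2]
gripper_width: 0.6
gripper_force: 0.0
```

Run:
```python
from h import *
print(env.state()["ee_pos"],env.state()["force"])
t=viewer.grab_frame("top")["pixels"][...,::-1];s=viewer.grab_frame("scene")["pixels"][...,::-1]
a=cv2.resize(t[140:240,210:310],(400,400),interpolation=cv2.INTER_CUBIC);b=cv2.resize(s[160:260,210:310],(400,400),interpolation=cv2.INTER_CUBIC)
cv2.imwrite("pics/c.png",np.hstack([a,b]))
```

```text
[458.03808848  24.67704188  43.6760776 ] [-0.2278212   0.52921576  0.20871018]
```

View pics/c.png

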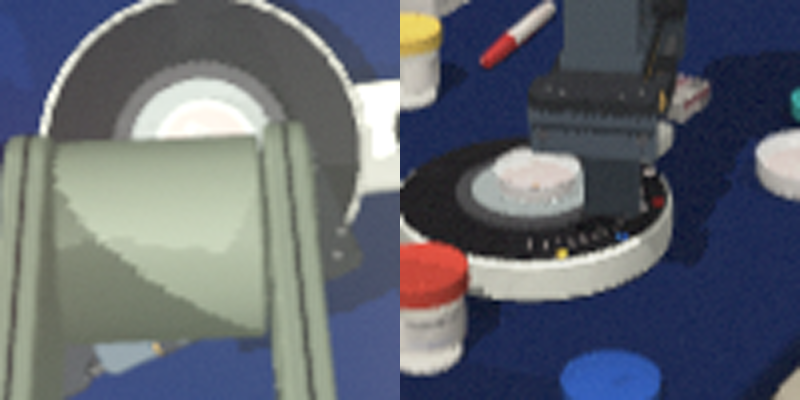

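The tool (left panel) hides the lever from the top camera, and its fingers (right panel, about (610,190)) stand on the +y side of the pin clear of the dish. I push slowly, slightly short of the goal, then back off to look.

Request:
apply_moves:
  delta_pos:
    - [0.01,-0.05,0]
    - [0.015,-0.09,0]
    - [0.02,-0.12,0]
    - [0.022,-0.14,0]
    - [0.025,-0.16,0]
    - [0.028,-0.175,0]
    - [0.03,-0.19,0]
    - [0.03,-0.19,0]
    - [0.03,-0.19,0]
  rot:
    - [0,0,0]
    - [0,0,0]
    - [0,0,0]
    - [0,0,0]
    - [0,0,0]
    - [0,0,0]
    - [0,0,0]
    - [0,0,0]
    - [0,0,0]
  hand: [0,0,0,0,0,0,0,0,0]

```text
time_s: 4.85
ee_pos: [463.0, 4.1, 44.7]
ee_rot: [180.0, 0.0, 23.4]
force: [-0.2, 0.2, 0.0]
gripper_width: 1.0
gripper_force: 0.0
```

Run:
```python
from h import *
s=env.state(); print(s["ee_pos"],s["force"],s["time_s"])
p=viewer.grab_frame("scene")
for r in spotter.landmark_of(p,"lever_tip")[:2]+spotter.landmark_of(p,"lever_grip")[:2]: print(r)
```

```text
[463.00883487   4.12459661  44.7107724 ] [-0.23414191  0.24037935  0.04628165] 4.85
{'position': [274.9, 213.4], 'score': 0.68}
{'position': [265.7, 204.9], 'score': 0.68}
```

Request:
apply_moves:
  delta_pos:
    - [-0.02,0.1,0]
    - [-0.02,0.1,0.2]
    - [-0.02,0.1,0.95]
    - [-0.02,0.1,0.95]
    - [-0.02,0.1,0.95]
    - [-0.02,0.1,0.95]
  rot:
    - [0,0,0]
    - [0,0,0]
    - [0,0,0]
    - [0,0,0]
    - [0,0,0]
    - [0,0,0]
  hand: [0,0,0,0,0,0]

```text
time_s: 5.5
ee_pos: [462.8, 16.3, 161.7]
ee_rot: [179.8, -0.4, 23.4]
force: [0.2, 0.9, -0.0]
gripper_width: 0.0
gripper_force: 0.0
```

Request:
apply_moves:
  delta_pos:
    - [0.65,-1,0]
    - [0.65,-1,0]
    - [0.65,-1,0]
    - [0.65,-1,0]
    - [0.65,-1,0]
  rot:
    - [0,0,0]
    - [0,0,0]
    - [0,0,0]
    - [0,0,0]
    - [0,0,0]
  hand: [0,0,0,0,0]

```text
time_s: 5.92
ee_pos: [539.8, -106.9, 156.2]
ee_rot: [-180.0, 0.1, 23.1]
force: [-0.3, 0.5, -1.2]
gripper_width: 0.8
gripper_force: 0.0
```

```bash
python3 - <<'E'
from h import *
print(env.state()["ee_pos"])
P=viewer.grab_frame("top"); S=viewer.grab_frame("scene")
for p in(P,S):
  for q,z in(("lever_tip",34),("lever_grip",49.5),("dish",37)):
    for r in spotter.landmark_of(p,q)[:1]: print(q,r["score"],r["position"],atz(p,r["position"],z).round(1))
a=cv2.resize(P["pixels"][140:240,210:310,::-1],(400,400),interpolation=cv2.INTER_CUBIC);b=cv2.resize(S["pixels"][180:230,240:290,::-1],(400,400),interpolation=cv2.INTER_CUBIC)
cv2.imwrite("pics/d.png",np.hstack([a,b]))
E
python3 fit.py
```

```text
[ 539.77433422 -106.89896467  156.20870956]
lever_tip 0.81 [274.0, 209.4] [456.7 -21.   34. ]
lever_grip 0.75 [268.9, 203.8] [469.   -9.3  49.5]
dish 0.71 [201.5, 242.6] [383.  147.2  37. ]
lever_tip 0.74 [274.2, 211.7] [443.5 -11.   34. ]
lever_grip 0.82 [266.7, 202.3] [473.7 -21.9  49.5]
dish 0.92 [312.3, 205.0] [371.4 -95.2  37. ]
{'y': array([234.6, 204.7]), 'b': array([252. , 213.9]), 'r': array([275.5, 211.3]), 'g': array([nan, nan]), 'pin': array([270.1, 203.4])}fit.py:5: RuntimeWarning: invalid value encountered in divide
  v,u=np.mgrid[y0:y1,x0:x1]; return np.array([(u*w).sum(),(v*w).sum()])/w.sum()
Traceback (most recent call last):
  File "fit.py", line 20, in <module>
    s=least_squares(lambda v:np.concatenate([R(v[2])@L[k]+v[:2]-W[k] for k in L]),[530,8,0]); v=s.x
ValueError: Residuals are not finite in the initial point.
```

View pics/d.png

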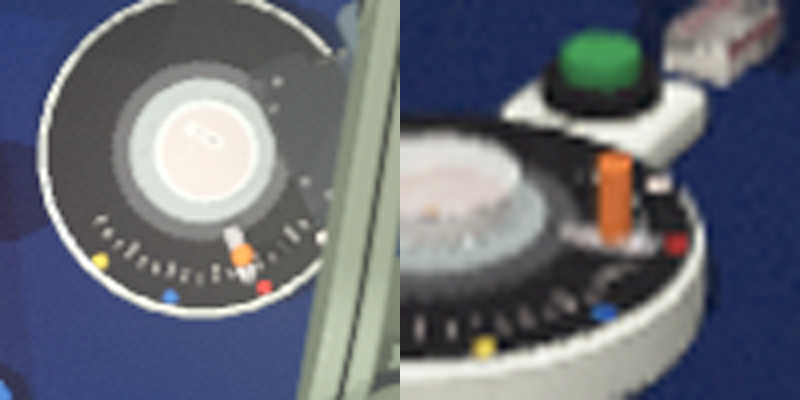

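The left panel shows the pin at (242,256) and the red dot at (264,287); the lever has moved about 6 mm of the way and falls roughly 5 mm short at the pin. The dish is untouched. I push again, 5 mm further.

Request:
apply_moves:
  delta_pos:
    - [-0.65,1,0]
    - [-0.65,1,0]
    - [-0.65,1,0]
    - [-0.65,1,0]
    - [-0.65,1,0]
    - [-0.65,1,0]
  rot:
    - [0,0,0]
    - [0,0,0]
    - [0,0,0]
    - [0,0,0]
    - [0,0,0]
    - [0,0,0]
  hand: [0,0,0,0,0,0]

```text
time_s: 6.87
ee_pos: [460.5, 17.0, 159.3]
ee_rot: [179.9, -0.1, 23.5]
force: [-0.0, -0.8, 0.1]
gripper_width: 0.3
gripper_force: 0.0
```

Request:
apply_moves:
  delta_pos:
    - [0,0,-0.3]
    - [0,0,-0.6]
    - [0,0,-0.8]
    - [0,0,-0.95]
    - [0,0,-0.95]
    - [0,0,-0.95]
  rot:
    - [0,0,0]
    - [0,0,0]
    - [0,0,0]
    - [0,0,0]
    - [0,0,0]
    - [0,0,0]
  hand: [0,0,0,0,0,0]

```text
time_s: 7.37
ee_pos: [461.2, 15.4, 44.4]
ee_rot: [-180.0, 0.1, 23.3]
force: [-0.4, 1.0, 0.2]
gripper_width: 0.8
gripper_force: 0.0
```

Request:
apply_moves:
  delta_pos:
    - [0.015,-0.05,0]
    - [0.02,-0.08,0]
    - [0.025,-0.1,0]
    - [0.03,-0.115,0]
    - [0.032,-0.125,0]
    - [0.034,-0.133,0]
    - [0.034,-0.139,0]
    - [0.034,-0.139,0]
    - [0.034,-0.139,0]
  rot:
    - [0,0,0]
    - [0,0,0]
    - [0,0,0]
    - [0,0,0]
    - [0,0,0]
    - [0,0,0]
    - [0,0,0]
    - [0,0,0]
    - [0,0,0]
  hand: [0,0,0,0,0,0,0,0,0]

```text
time_s: 8.12
ee_pos: [464.6, -0.5, 44.7]
ee_rot: [180.0, 0.0, 23.4]
force: [-0.8, 1.0, -0.1]
gripper_width: 0.3
gripper_force: 0.2
```

Request:
apply_moves:
  delta_pos:
    - [-0.02,0.1,0]
    - [-0.02,0.1,0.2]
    - [-0.02,0.1,0.95]
    - [-0.02,0.1,0.95]
    - [-0.02,0.1,0.95]
    - [-0.02,0.1,0.95]
  rot:
    - [0,0,0]
    - [0,0,0]
    - [0,0,0]
    - [0,0,0]
    - [0,0,0]
    - [0,0,0]
  hand: [0,0,0,0,0,0]

```text
time_s: 8.62
ee_pos: [464.4, 11.5, 161.7]
ee_rot: [179.8, -0.4, 23.4]
force: [0.5, -0.4, -0.8]
gripper_width: 0.5
gripper_force: 0.0
```

Request:
apply_moves:
  delta_pos:
    - [0.65,-1,0]
    - [0.65,-1,0]
    - [0.65,-1,0]
    - [0.65,-1,0]
    - [0.65,-1,0]
  rot:
    - [0,0,0]
    - [0,0,0]
    - [0,0,0]
    - [0,0,0]
    - [0,0,0]
  hand: [0,0,0,0,0]

```text
time_s: 9.03
ee_pos: [541.4, -111.6, 156.2]
ee_rot: [-180.0, 0.1, 23.1]
force: [0.2, -0.0, 0.3]
gripper_width: 0.3
gripper_force: 0.0
```

```bash
sed -i 's/^    W={k/    o["g"]=np.array([318.2,170.9]) if np.isnan(o["g"][0]) else o["g"]\n    W={k/' fit.py; python3 fit.py 2>/dev/null
python3 - <<'E'
from h import *
s=env.state();print(s["ee_pos"],s["time_s"])
P=viewer.grab_frame("top"); S=viewer.grab_frame("scene")
a=cv2.resize(P["pixels"][180:230,240:290,::-1],(400,400),interpolation=cv2.INTER_CUBIC);b=cv2.resize(S["pixels"][180:230,240:290,::-1],(400,400),interpolation=cv2.INTER_CUBIC)
cv2.imwrite("pics/e.png",np.hstack([a,b]))
E
```

```text
{'y': array([234.6, 204.7]), 'b': array([252. , 213.9]), 'r': array([275.5, 211.3]), 'g': array([nan, nan]), 'pin': array([272.1, 202.6])}
stand [5.32348e+02 9.57400e+00 8.80000e-02] res [ 0.1 -0.4  0.4 -0.4  0.2 -0.4 -0.7  1.2]
pin [471.  -16.5] r 66.71192950118792 q 0.31341532770684644
pin goal [471.8 -16.6]
button [ 544.3 -124.9]
[ 539.71761575 -109.63929905  156.12070454] 9.0833
```

View pics/e.png

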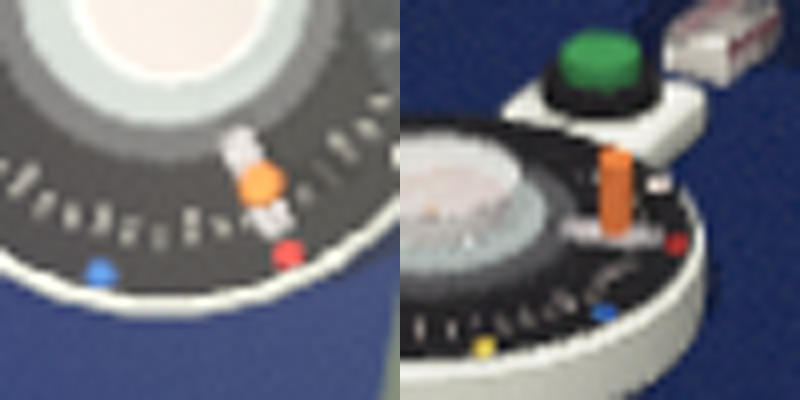

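The lever now points at the red dot: fitted angle 0.313 against 0.32, and both views agree (pin (262,185), tip (278,220), dot (289,254) in the left panel). Now to the lamp button at (544,-125), descending with force feedback.

Request:
apply_moves:
  delta_pos:
    - [0.033,-0.137,0]
    - [0.033,-0.137,-0.3]
    - [0.033,-0.137,-0.6]
    - [0.033,-0.137,-0.85]
    - [0.033,-0.137,-0.95]
    - [0.033,-0.137,-0.95]
    - [0.033,-0.137,-0.95]
    - [0.033,-0.137,-0.95]
  rot:
    - [0,0,0]
    - [0,0,0]
    - [0,0,0]
    - [0,0,0]
    - [0,0,0]
    - [0,0,0]
    - [0,0,0]
    - [0,0,0]
  hand: [0,0,0,0,0,0,0,0]

```text
time_s: 9.85
ee_pos: [544.8, -124.3, 45.9]
ee_rot: [179.9, -0.1, 23.4]
force: [-0.3, 0.3, 0.2]
gripper_width: 0.5
gripper_force: 0.0
```

Run:
```python
from h import *
s=env.state();print(s["ee_pos"],s["force"])
S=viewer.grab_frame("scene")
for z in(27,30,33,36,40): print(z,np.round(proj(S,[544.3,-124.9,z]),1))
m=spotter.landmark_of(S,"lamp_button_top");print(m[:1])
cv2.imwrite("pics/f.png",cv2.resize(S["pixels"][160:220,230:310,::-1],(800,600),interpolation=cv2.INTER_CUBIC))
```

```text
[ 544.81638739 -124.27537618   45.86132115] [-0.3079028   0.28461519  0.19300007]
27 [264.1 190.3]
30 [264.1 189.4]
33 [264.1 188.4]
36 [264.1 187.5]
40 [264.1 186.3]
[{'position': [264.6, 184.9], 'score': 0.37}]
```

View pics/f.png

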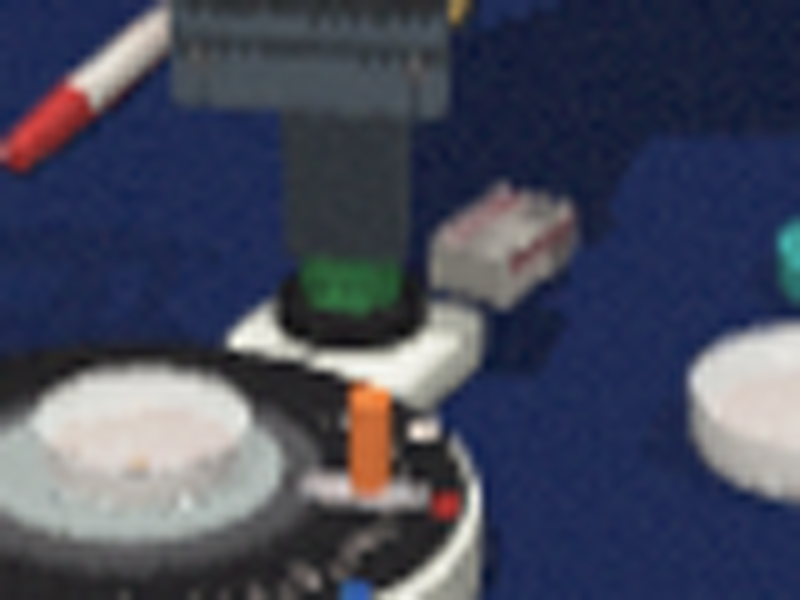

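The fingertips (350,258) are centred just over the green button (350,285), and the box and dish are clear. I descend in small steps, watching the force.

Request:
apply_moves:
  delta_pos:
    - [0,0,-0.03]
    - [0,0,-0.05]
    - [0,0,-0.065]
    - [0,0,-0.065]
  rot:
    - [0,0,0]
    - [0,0,0]
    - [0,0,0]
    - [0,0,0]
  hand: [0,0,0,0]

```text
time_s: 10.28
ee_pos: [545.7, -125.0, 38.2]
ee_rot: [179.9, -0.2, 23.3]
force: [0.0, 1.5, 6.2]
gripper_width: 0.7
gripper_force: 3.6
```

Request:
apply_moves:
  delta_pos:
    - [0,0,-0.015]
    - [0,0,-0.03]
    - [0,0,-0.03]
    - [0,0,-0.03]
  rot:
    - [0,0,0]
    - [0,0,0]
    - [0,0,0]
    - [0,0,0]
  hand: [0,0,0,0]

```text
time_s: 10.62
ee_pos: [545.8, -125.0, 37.9]
ee_rot: [179.9, -0.2, 23.3]
force: [-5.4, 2.1, 29.6]
gripper_width: 0.7
gripper_force: 14.4
```

Run:
```python
from h import *
f=cv2.imread("pics/f.png")[:,:,::-1]
I=cv2.resize(viewer.grab_frame("scene")["pixels"][160:220,230:310],(800,600),interpolation=cv2.INTER_CUBIC)
cv2.imwrite("pics/g.png",np.hstack([f[180:380,200:500],I[180:380,200:500]])[:,:,::-1])
```

Request:
apply_moves:
  delta_pos:
    - [0,0,0.1]
    - [0,0,0.4]
    - [0,0,0.8]
    - [0,0,0.95]
    - [0,0,0.95]
    - [0,0,0.95]
  rot:
    - [0,0,0]
    - [0,0,0]
    - [0,0,0]
    - [0,0,0]
    - [0,0,0]
    - [0,0,0]
  hand: [0,0,0,0,0,0]

```text
time_s: 11.17
ee_pos: [544.8, -125.2, 148.7]
ee_rot: [179.9, -0.1, 23.3]
force: [-0.1, -1.3, -0.3]
gripper_width: 0.8
gripper_force: 0.0
```

View pics/g.png

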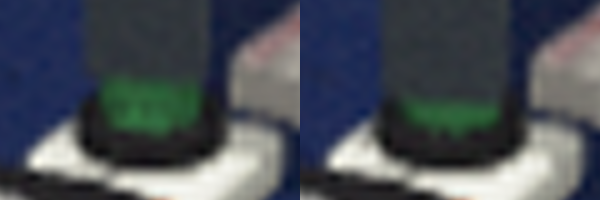

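```bash
python3 fit.py 2>/dev/null
python3 - <<'E'
from h import *
S=viewer.grab_frame("scene")
cv2.imwrite("pics/i.png",cv2.resize(S["pixels"][160:260,200:310,::-1],(660,600),interpolation=cv2.INTER_CUBIC))
E
```

```text
{'y': array([234.6, 204.7]), 'b': array([252.1, 213.9]), 'r': array([275.5, 211.3]), 'g': array([nan, nan]), 'pin': array([272.2, 202.6])}
stand [5.32346e+02 9.57100e+00 8.90000e-02] res [ 0.1 -0.5  0.4 -0.4  0.2 -0.4 -0.7  1.2]
pin [471.  -16.5] r 66.70161449356318 q 0.3137417465510987
pin goal [471.8 -16.6]
button [ 544.3 -124.9]
```

View pics/i.png

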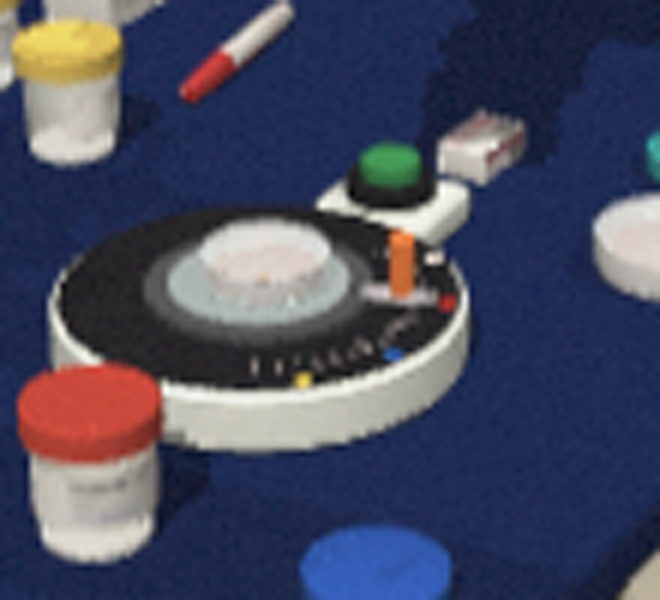

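The pressed crop shows the button sunk under the fingers to a hard stop (left at rest, right pressed). Afterwards it is up again at (390,165), the lever points at red (447,303), and the dish, cup and box have not moved.

```bash
python3 -c "
from workcell import env
print(env.job_done())"
```

```text
the job is handed in; nothing more can be done
None
```

The lever was pushed to the red dot (measured 0.314 rad, target 0.32), then the green button was pressed to a hard stop and came back up; the dish, cup and box look unmoved in the last picture, and the job is handed in, though no verdict came back.

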